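# Lock a crank arm in the bench fixture

## Task

Pull the fixture's sliding keeper fully back to its open stop, then lay the bicycle crank arm flat down in the two saddles with its big round end on the keeper's side, letting go only when it rests there (do not drop it). Then slide the keeper fully home to its stop, so that its tongue covers the big end, and leave it there. Leave the other things on the bench where they are.

Things in the scene. Friction and masses are not known exactly. Their poses are not given: they have to be found in the camera images.
- fixture: aluminium holding fixture fixed to the bench; base plate 215 x 90 mm, 12 mm thick. Origin: on the bench, under the midpoint between its two black saddles (at x = -45 and +45 mm). A laid crank lies along its x axis, big end to +x. The keeper rides on a track at x = 80 mm along y, from y = -156 to -25 mm; a stop post (34 x 13 mm, 75 mm high) stands at x = 80, y = 36 mm
- nest (a point): point midway between the saddles at slot-floor height, 34 mm above the bench: where the crank's origin comes when seated (7 mm of play to -x, 13 mm to +x). Each saddle is 14 mm long in x; its slot is 30 mm wide (y), straight up to 43 mm above the bench, then flares to 47 mm wide at its top, 55 mm up. 76 mm free between the saddles for the fingers. Axes as the fixture's
- keeper (a joint): keeper's position along the track, m: 0 = fully open (at its stop, tongue clear of the crank's place), 0.07 = fully home (at its stop, tongue over the crank's big end). Grows along the fixture's +y; stays where it is left; about 4 N moves it. Starts part-way, with the tongue in the crank's way
- knob (a point): centre of the top of the keeper's upright black grip, 114 mm above the bench; in the fixture's frame at x = 80 mm, y = -119 mm + joint value. The grip is 22 mm wide along the fixture's y (the slide direction), 50 mm long along x, 40 mm high, on a 42 x 44 mm steel carriage (top 74 mm above the bench)
- tongue_tip (a point): end of the keeper's flat steel tongue, on its underside, 64 mm above the bench. The tongue is 24 mm wide, 10 mm thick and reaches from the carriage towards the fixture's +y; its tip is 77 mm from the grip's centre
- crank: dark metal bicycle crank arm lying on the bench, 196 mm long, 0.25-0.45 kg: straight arm 26 mm wide, 16 mm thick; big round end (42 mm across, 26 mm high) at x = +80 mm, small round end (30 mm across, 16 mm high) at x = -80 mm; undersides flush. Origin: on the underside, midway between the ends; x along the arm to the big end, z up. Centre of mass near x = +15 mm
- crank_big_end (a point): centre of the top of the crank's big round end (80, 0, 26 mm in the crank's frame)
- stem: handlebar stem, same dark metal as the crank but short and stout: 120 mm long, 50 mm wide, 40 mm high; bystander. Origin: centre of its underside
- pedal: flat bicycle pedal, a 100 x 95 x 22 mm black frame; bystander. Origin: centre of its underside
- wrench: steel wrench, 180 mm long, lying flat; bystander. Origin: centre of its underside
- jar: grease jar, 72 mm across, 65 mm high; bystander. Origin: centre of its underside
- sprocket: stack of steel sprockets, 106 mm across, 22 mm high; bystander. Origin: centre of its underside
Not all that is in view belongs to the job. Leave any red look-alike of the crank alone.

How it is judged:
By the outcome, as a careful person would: the job done as asked, in the order asked, and still so for the second after the job is handed in, with the robot touching nothing.
It also fails if it takes over 69 s, if anything falls off the work surface, if the arm or the gripper's body presses on something with over 40 N, if the wrist force passes 120 N, or if a joint passes its speed limit or range.

## Robot

A 6-joint arm with a two-finger parallel gripper is mounted at the origin on the work surface. World frame = base frame: x ahead of the robot, y to its left, z up, the work surface at z = 0. Lengths are in m, angles in rad, forces in N, time in s.
With the tool pointing down it reaches from about 0.35 to 0.85 m from the base axis. Payload 8.1 kg.
Tool frame: the origin (TCP) lies at the centre of the arm's flange, where the gripper is bolted on; the fingertips stand 186 mm ahead of it and the grasp point (between the pads) lies 167 mm ahead of it; z points along the fingers, y is the direction in which the jaws open and shut (so a half turn about z gives the same grasp; the last joint's range is limited). The gripper opens to 93 mm and grips with 3 to 60 N. Pads are 15 mm wide; open, the fingers measure 128 mm over their backs; the gripper's body (75 mm by 188 mm) begins 65 mm behind the grasp point.
Start: joints at [1.024, 0.13, 1.488, -0, 1.523, -0.085], TCP at [0.267, 0.537, 0.405] pointing down, gripper open.
Joint ranges: [-2.96, 2.96], [-0.89, 2.26], [0.02, 2.5], [-1.34, 4.48], [0, 2.73], [-2.66, 2.66]. Speed limits (rad/s): [2.39, 2.39, 2.79, 3.14, 3.14, 3.14].

## Interface

Orientations are given as a rotation vector (axis times angle).
In Python, from plant import robot, viewer, order gives the robot as it stands.
- The arm moves only by the tool apply_moves, never from a script. Its argument "deltas" is a list of rows, each a list of 3 entries, a list of its own where there are three numbers: the finger opening in mm, from 0 to 93, then the shift along the tool's x, y, z in mm, then the turn about the tool's z in rad. In form: [[grip, [dx, dy, dz], yaw], ...]. A call has 1 to 5 rows; each row shifts and turns the commanded pose from where the row before left it, along the tool's axes as they then stand; what a row does not reach is not made up. A row lasts 1/8 s, in which the tool goes at most 62.5 mm and 10.7 degrees, less where a joint would pass 70% of its speed; a pose out of reach is approached as far as the arm can. A call is refused whole if a number of a shift passes 62.5 or a number of a turn 0.188, either way. A call with a gripper value outside its range is refused whole. The fingers move at their own pace and stop on an object; "grip_force" is the grip in N (left out, the last holds). Time passes only in rows, so rows that do not move let the fingers close. It gives the time, the measured TCP pose, the force and the opening at its end, in the units of the state.
- robot.read_state(): the state, without advancing time (a new reading comes with each control period).
- viewer.read_camera(name): name is "scene" or "top"; returns the picture (384x512x3 uint8, blue, green, red); there is no depth.
- viewer.get_calibration(name): a dict with "fx", "fy", "cx", "cy" (pixels), "R" (3x3) and "t" (3): a world point X has camera coordinates R X + t. Camera axes: x right, y down, z forward; pixel columns grow to the right and rows downward; lengths in m; the calibration is good to about 2 mm. A picture is of the moment at which its call begins. get_calibration takes no time and is no camera call.
- order.close_job(): hands the job in, once; it reports no verdict.
The state is a dict: "t": time; "q": joint angles; "dq": joint speeds; "joint_torque": joint torques, N m; "tool_pos": TCP position; "orientation": TCP orientation; "force": force on the tool from outside, world axes, zero at the start; "wrist_torque": the same for the moment, N m; "opening": finger opening in m.
Only numpy, scipy, OpenCV 4.12 (cv2) and the standard library are available. Lean on these libraries where they do the work, as an engineer would, in place of code of your own. Each camera call takes 0.05 s, during which the arm holds its last target. There are 200 camera calls.

## Working session

There is one attempt and no reset: what is moved stays moved. The work goes in short steps, Python scripts to look and compute and a tool call to move; the robot and the scene stay as the last step left them, time stands still between calls to the robot, and variables do not carry over. Pictures are saved under pics/ and viewed, about 8 in all and at most 12, crops included, and the job is handed in when it is done.

Besides the shell and the picture viewer there is one more tool, called as name([rows], argument=value, ...), one row to a line, values as JSON. apply_moves: Moves the arm, as the interface text tells. Its arguments: {"type":"object","properties":{"deltas":{"type":"array"},"grip_force":{"type":"number"}},"required":["deltas"]}

```bash
mkdir -p pics
cat > h.py <<'E'
import numpy as np, cv2
from plant import robot, viewer, order
def cam(n,f=None):
    im=np.array(viewer.read_camera(n)); 
    if f: cv2.imwrite('pics/'+f,im)
    return im
def ray(n,uv,z):
    c=viewer.get_calibration(n); R=np.array(c['R']); t=np.array(c['t'])
    o=-R.T@t; d=R.T@np.array([(uv[0]-c['cx'])/c['fx'],(uv[1]-c['cy'])/c['fy'],1])
    return o+d*(z-o[2])/d[2]
def proj(n,X):
    c=viewer.get_calibration(n); p=np.array(c['R'])@np.array(X)+np.array(c['t'])
    return np.array([c['fx']*p[0]/p[2]+c['cx'],c['fy']*p[1]/p[2]+c['cy']])
E
python3 - <<'E'
from h import *
a=cam('top','top1.png');b=cam('scene','scene1.png')
for n in('top','scene'):
    c=viewer.get_calibration(n);print(n,c['fx'],-np.array(c['R']).T@np.array(c['t']))
    print(np.round(c['R'],3))
s=robot.read_state();print(s['t'],s['tool_pos'],s['orientation'],s['opening'])
E
```

```text
top 448.38133396864765 [0.28155976 0.05585107 1.66064836]
[[ 0.022 -1.     0.   ]
 [-0.99  -0.022 -0.138]
 [ 0.138  0.003 -0.99 ]]
scene 432.59190450597174 [ 1.20411186 -0.12100197  1.29035724]
[[ 0.238  0.971 -0.007]
 [ 0.827 -0.207 -0.522]
 [-0.509  0.118 -0.853]]
0.1 [0.26718463 0.53699389 0.40378565] [-7.18798910e-01 -3.05772021e+00  2.50892361e-03] 0.0928221968826712
```

View pics/top1.png

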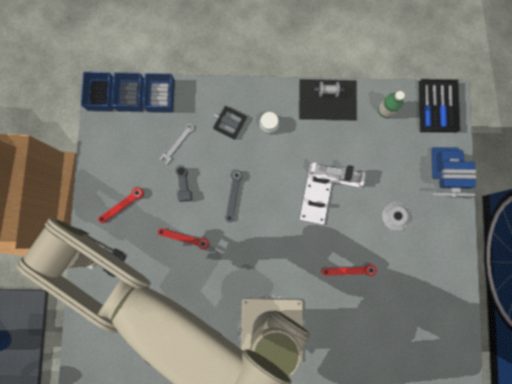

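View pics/scene1.png

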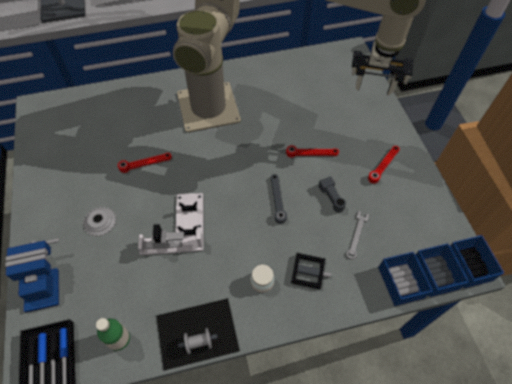

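Candidates in top view: the dark bar at (235,195), the dark short stout one at (184,184) (the stem), and red look-alikes at (122,205), (184,238) and (350,270). The long dark-grey one at (235,195) fits the crank. I'll confirm it in an enlarged crop together with the fixture.

Run:
```python
from h import *
a=cv2.imread('pics/top1.png');b=cv2.imread('pics/scene1.png')
A=cv2.resize(a[150:235,170:370],None,fx=4,fy=4,interpolation=cv2.INTER_CUBIC)
B=cv2.resize(b[165:265,130:300],None,fx=4,fy=4,interpolation=cv2.INTER_CUBIC)[:, :800]
cv2.imwrite('pics/cA.png',A);cv2.imwrite('pics/cB.png',B)
# crank mask top
g=a.astype(int);m=((g.max(2)<95)).astype(np.uint8);m[:, :212]=0;m[:,255:]=0;m[:160]=0;m[225:]=0
n,l,st,ce=cv2.connectedComponentsWithStats(m);print(st,ce)
```

```text
[[     0      0    512    384 196450]
 [   235    173      4      4     11]
 [   227    175     16     46    143]
 [   233    190      2      1      2]
 [   233    192      1      1      1]
 [   231    208      1      1      1]] [[255.51660473 191.49580046]
 [236.18181818 174.81818182]
 [234.81118881 198.45454545]
 [233.5        190.        ]
 [233.         192.        ]
 [231.         208.        ]]
```

View pics/cA.png

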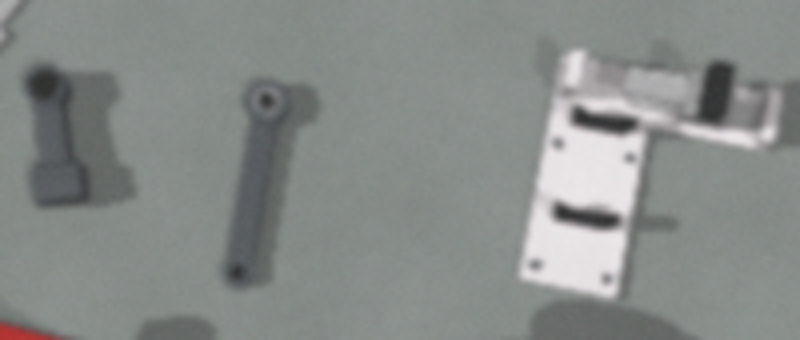

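View pics/cB.png

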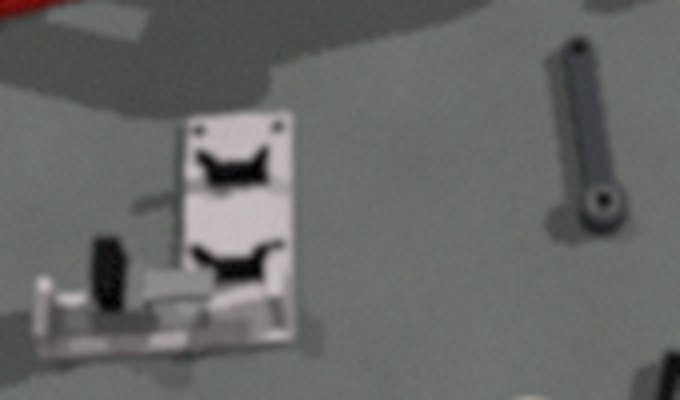

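The crop confirms the long dark arm as the crank: big-end ring at crop (266,100), small-end hole at (237,271). The fixture's saddles are at (605,120) and (588,214), and the grip at (718,90).

```bash
cat >> h.py <<'E'
A=lambda u,v:((u+.5)/4-.5+170,(v+.5)/4-.5+150)
B=lambda u,v:((u+.5)/4-.5+130,(v+.5)/4-.5+165)
E
python3 - <<'E'
from h import *
p=lambda n,X:print(n,np.round(np.array(X)*1000,1))
p('big T',ray('top',A(266,100),.026));p('small T',ray('top',A(237,271),.016))
p('big S',ray('scene',B(604,200),.026));p('small S',ray('scene',B(578,46),.016))
for q in [(557,143),(629,158),(534,265),(607,278)]: p('holeT',ray('top',A(*q),.012))
for q in [(197,131),(277,127)]: p('holeS',ray('scene',B(*q),.012))
for q in [(520,278),(618,298)]: p('cornT',ray('top',A(*q),.012))
for q in [(187,115),(293,112),(293,342)]: p('cornS',ray('scene',B(*q),.012))
for q in [(605,120),(588,214)]: p('sadT',ray('top',A(*q),.045))
for q in [(240,263),(234,170)]: p('sadS',ray('scene',B(*q),.045))
p('gripT',ray('top',A(722,80),.114)); p('gripS',ray('scene',B(104,242),.114))
E
```

```text
big T [554.3 141.9  26. ]
small T [396.5 164.5  16. ]
big S [557.5 139.4  26. ]
small S [397.7 162.   16. ]
holeT [ 522.2 -128.7   12. ]
holeT [ 509.6 -195.5   12. ]
holeT [ 408.3 -108.2   12. ]
holeT [ 397.8 -175.4   12. ]
holeS [ 400.4 -179.3   12. ]
holeS [ 413.2 -111.6   12. ]
cornT [396.1 -95.5  12. ]
cornT [ 379.7 -185.6   12. ]
cornS [ 382.3 -185.2   12. ]
cornS [401.6 -95.4  12. ]
cornS [ 614.7 -135.4   12. ]
sadT [ 539.5 -168.6   45. ]
sadT [ 453.1 -153.4   45. ]
sadS [ 552.  -163.7   45. ]
sadS [ 465.9 -154.    45. ]
gripT [ 566.2 -261.3  114. ]
gripS [ 545.3 -259.2  114. ]
```

Run:
```python
from h import *
p=lambda n,X:print(n,np.round(np.array(X)*1000,1))
p('gripT',ray('top',A(720,90),.114)); p('gripS',ray('scene',B(104,262),.114))
for nm,n,(r0,r1,c0,c1) in(('top1','top',(160,215,300,365)),('scene1','scene',(195,250,148,205))):
    im=cv2.imread(f'pics/{nm}.png').astype(int);m=np.zeros(im.shape[:2],np.uint8)
    m[r0:r1,c0:c1]=im[r0:r1,c0:c1].max(2)<75
    k,l,st,ce=cv2.connectedComponentsWithStats(m)
    for i in range(1,k):
        if st[i,4]>15: print(n,st[i],ce[i].round(1))
    # predicted for candidate origins
for xc in(.488,.496,.504):
    th=np.radians(-10.3);ex=np.array([np.cos(th),np.sin(th)]);ey=np.array([-ex[1],ex[0]])
    o=np.array([.390,-.1405])+ex*(xc-.390)/ex[0]
    for n in('top','scene'):
        for sx in(-45,45):
            P=[proj(n,np.r_[o+ex*(sx+dx)/1e3+ey*dy/1e3,z/1e3]) for dx in(-7,7) for dy,z in((-22,55),(22,55),(0,34),(0,12))]
            P=np.array(P);print(xc,n,sx,'u',P[:,0].min().round(1),P[:,0].max().round(1),'v',P[:,1].min().round(1),P[:,1].max().round(1))
        print('  knob .03',proj(n,np.r_[o+ex*.08+ey*(-.085),.114]).round(1))
```

```text
gripT [ 557.3 -259.5  114. ]
gripS [ 562.3 -261.4  114. ]
top [345 166   8  14  80] [348.6 172.7]
top [314 178  14   5  30] [320.5 180. ]
top [310 202  14   4  27] [316.1 203.9]
scene [180 203  17   9  90] [188.1 207.6]
scene [153 224  15  24 211] [157.6 236.3]
scene [178 227  19   9  82] [187.9 231.2]
0.488 top -45 u 309.7 322.5 v 202.3 208.5
0.488 top 45 u 314.3 327.0 v 178.1 184.7
  knob .03 [348.7 173.7]
0.488 scene -45 u 181.0 194.4 v 197.6 208.0
0.488 scene 45 u 180.5 194.2 v 221.5 231.7
  knob .03 [156.9 226.7]
0.496 top -45 u 310.1 322.9 v 200.1 206.3
0.496 top 45 u 314.7 327.4 v 175.9 182.6
  knob .03 [349.1 171.5]
0.496 scene -45 u 181.0 194.4 v 199.7 210.1
0.496 scene 45 u 180.4 194.2 v 223.7 234.0
  knob .03 [156.7 229.1]
0.504 top -45 u 310.6 323.3 v 197.9 204.1
0.504 top 45 u 315.1 327.8 v 173.8 180.5
  knob .03 [349.5 169.2]
0.504 scene -45 u 180.9 194.3 v 201.8 212.2
0.504 scene 45 u 180.4 194.2 v 226.0 236.2
  knob .03 [156.6 231.5]
```

```bash
cat >> h.py <<'E'
from scipy.spatial.transform import Rotation as Ro
FO=np.array([.498,-.160]);FT=np.radians(-10.3)
FX=np.array([np.cos(FT),np.sin(FT)]);FY=np.array([-FX[1],FX[0]])
def fw(x,y,z): return np.r_[FO+FX*x/1e3+FY*y/1e3,z/1e3]
def go(P,ydeg):
    "remaining shift (mm, tool axes AFTER yaw) to bring grasp point to P, jaw axis at world angle ydeg"
    s=robot.read_state();R=Ro.from_rotvec(s['orientation'])
    M=R.as_matrix();cur=np.degrees(np.arctan2(M[1,1],M[0,1]))
    dy=np.radians((cur-ydeg+90)%180-90)
    M2=M@Ro.from_euler('z',dy).as_matrix()
    g=np.array(s['tool_pos'])+M[:,2]*.167
    print('t',round(s['t'],2),'grasp',(g*1e3).round(1),'z-tilt',M[:,2].round(3),'yaw',dy.round(3),'shift',((M2.T@(P-g))*1e3).round(1),'F',np.round(s['force'],1),'open',round(s['opening']*1e3,1))
    f=(g[:2]-FO);print('  fixture xy',(f@FX*1e3).round(1),(f@FY*1e3).round(1))
E
python3 -c "
from h import *
go(fw(80,-88,180),79.7)"
```

```text
t 0.1 grasp [267.  536.8 236.8] z-tilt [-0.001 -0.001 -1.   ] yaw -0.282 shift [-431.9 -732.1   57.7] F [-0.3 -0.  -0.3] open 92.8
  fixture xy -351.8 644.2
```

apply_moves([
  [93,[0,0,0],-0.142],
  [93,[0,0,0],-0.141],
  [93,[-28,-48,0],0],
  [93,[-28,-48,0],0],
  [93,[-28,-48,0],0],
], grip_force=20)

```text
t: 0.72
tool_pos: [0.3245, 0.379, 0.4041]
orientation: [-0.279, -3.129, 0.001]
force: [1.0, 0.1, 0.3]
opening: 0.093
```

```bash
python3 -c "
from h import *
go(fw(80,-88,180),79.7)"
```

```text
t 0.72 grasp [324.4 378.9 237.1] z-tilt [-0.001 -0.001 -1.   ] yaw 0.002 shift [-347.2 -587.1   57.5] F [1.  0.1 0.3] open 93.0
  fixture xy -267.2 499.1
```

apply_moves([
  [93,[-28,-48,0],0],
  [93,[-28,-48,0],0],
  [93,[-28,-48,0],0],
  [93,[-28,-48,0],0],
  [93,[-28,-48,0],0],
])

```text
t: 1.35
tool_pos: [0.4195, 0.1177, 0.4045]
orientation: [0.28, 3.129, 0.0]
force: [0.6, 0.3, -1.2]
opening: 0.0926
```

apply_moves([
  [93,[-28,-48,0],0],
  [93,[-28,-48,0],0],
  [93,[-28,-48,0],0],
  [93,[-28,-48,0],0],
  [93,[-28,-48,0],0],
])

```text
t: 1.98
tool_pos: [0.5147, -0.1435, 0.4044]
orientation: [-0.281, -3.129, -0.0]
force: [0.1, 0.7, 0.6]
opening: 0.0933
```

apply_moves([
  [93,[-30,-50,0],0],
  [93,[-15,-24,0],0],
  [93,[0,0,20],0],
  [93,[0,0,0],0],
])

```text
t: 2.48
tool_pos: [0.5447, -0.2215, 0.3813]
orientation: [-0.28, -3.124, -0.004]
force: [-0.2, 0.7, -0.6]
opening: 0.093
```

```bash
python3 -c "
from h import *
go(fw(80,-88,101),79.7)
a=cam('top');b=cam('scene')
A=cv2.resize(a[110:240,270:400],(390,390));B=cv2.resize(b[130:290,100:260],(390,390))
cv2.imwrite('pics/k1.png',np.hstack([A,B]))"
```

```text
t 2.48 grasp [ 543.9 -221.   214.3] z-tilt [-0.005  0.003 -1.   ] yaw 0.001 shift [-24.6 -36.5 113.1] F [-0.2  0.7 -0.6] open 93.0
  fixture xy 56.1 -51.8
```

View pics/k1.png

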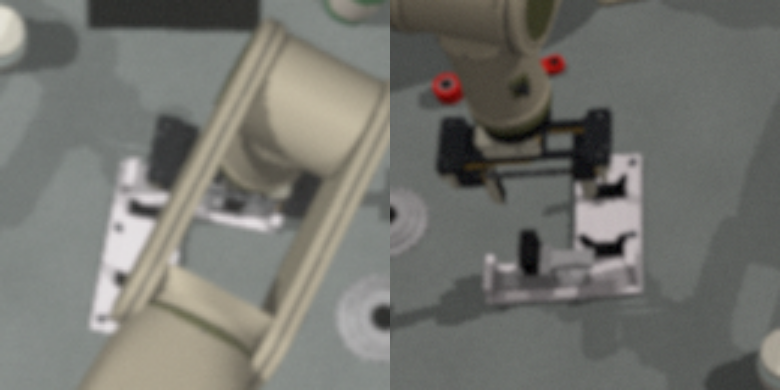

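The scene view shows the open gripper still short of the black grip at (530,250). The path is clear, so I move over it and descend.

apply_moves([
  [93,[-12,-18,0],0],
  [93,[-12,-18,10],0],
  [93,[0,0,35],0],
  [93,[0,0,35],0],
  [93,[0,0,0],0],
])

```text
t: 3.2
tool_pos: [0.5618, -0.2605, 0.3019]
orientation: [-0.278, -3.124, -0.004]
force: [-0.5, 0.1, 0.7]
opening: 0.0932
```

apply_moves([
  [93,[0,0,20],0],
  [93,[0,0,13],0],
  [93,[0,0,0],0],
  [60,[0,0,0],0],
  [40,[0,0,0],0],
])

```text
t: 3.82
tool_pos: [0.5632, -0.2623, 0.2726]
orientation: [0.28, 3.128, -0.001]
force: [0.1, -0.4, 0.5]
opening: 0.0773
```

```bash
python3 -c "
from h import *
go(fw(80,-88,101),79.7)
b=cam('scene')
cv2.imwrite('pics/k2.png',cv2.resize(b[150:270,120:240],(600,600)))"
```

```text
t 3.83 grasp [ 563.4 -262.5  105.6] z-tilt [ 0.001 -0.001 -1.   ] yaw 0.001 shift [2.7 1.1 4.6] F [ 0.1 -0.4  0.5] open 77.3
  fixture xy 82.6 -89.1
```

View pics/k2.png

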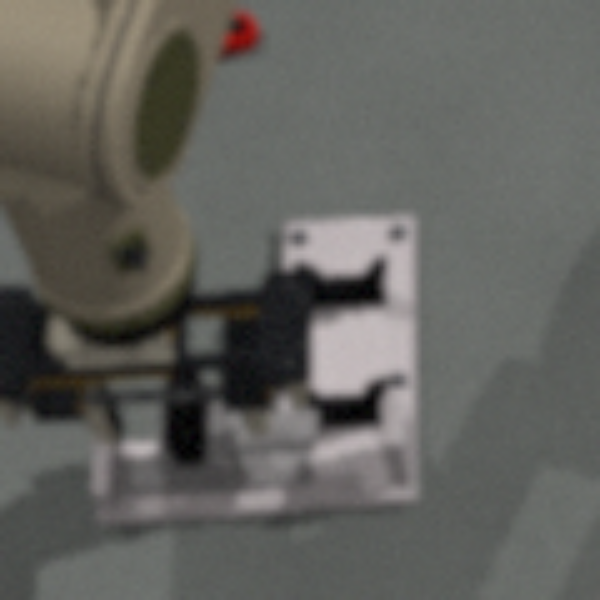

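The fingers at (90,410) and (255,415) straddle the grip at (185,430). Closing.

apply_moves([
  [15,[0,0,4],0],
  [15,[0,0,0],0],
  [15,[0,0,0],0],
  [15,[0,0,0],0],
  [15,[0,0,0],0],
])

```text
t: 4.5
tool_pos: [0.5629, -0.2621, 0.2678]
orientation: [0.281, 3.129, 0.0]
force: [1.4, 5.7, 0.7]
opening: 0.0237
```

apply_moves([
  [15,[0,0,0],0],
  [15,[0,0,0],0],
])

```text
t: 4.75
tool_pos: [0.5629, -0.262, 0.2678]
orientation: [0.28, 3.129, 0.0]
force: [-0.1, 2.5, 0.5]
opening: 0.0219
```

```bash
python3 -c "
from h import *
go(fw(80,-119,101),79.7)"
```

```text
t 4.75 grasp [ 563.  -261.9  100.8] z-tilt [ 0.  0. -1.] yaw 0.001 shift [  2.1 -30.3  -0.2] F [-0.1  2.5  0.5] open 21.9
  fixture xy 82.1 -88.7
```

Gripped (21.9 mm). Pull toward fixture −y until the force rises at the stop.

apply_moves([
  [15,[0,-6,0],0],
  [15,[0,-8,0],0],
  [15,[0,-7,0],0],
  [15,[0,-4,0],0],
  [15,[0,0,0],0],
])

```text
t: 5.38
tool_pos: [0.5582, -0.2876, 0.2678]
orientation: [0.282, 3.129, -0.002]
force: [-1.4, -1.0, 2.1]
opening: 0.0215
```

apply_moves([
  [15,[0,-2,0],0],
  [15,[0,-2,0],0],
  [15,[0,0,0],0],
])

```text
t: 5.75
tool_pos: [0.5577, -0.2907, 0.2678]
orientation: [-0.28, -3.129, 0.0]
force: [-0.3, 3.2, 2.7]
opening: 0.0216
```

```bash
python3 -c "
from h import *
go(fw(80,-119,101),79.7)"
```

```text
t 5.75 grasp [ 557.7 -290.8  100.8] z-tilt [-0. -0. -1.] yaw 0.001 shift [ 2.1 -1.  -0.2] F [-0.3  3.2  2.7] open 21.6
  fixture xy 82.1 -118.0
```

apply_moves([
  [15,[0,-1.5,0],0],
  [15,[0,0,0],0],
  [15,[0,-1.5,0],0],
  [15,[0,0,0],0],
])

```text
t: 6.25
tool_pos: [0.5574, -0.2925, 0.2678]
orientation: [-0.279, -3.129, -0.004]
force: [-1.4, 10.9, 6.5]
opening: 0.0221
```

apply_moves([
  [15,[0,-1.5,0],0],
  [15,[0,0,0],0],
  [15,[0,-1.5,0],0],
  [15,[0,0,0],0],
])

```text
t: 6.75
tool_pos: [0.5574, -0.2933, 0.2677]
orientation: [-0.277, -3.129, -0.01]
force: [0.3, 22.4, 9.3]
opening: 0.0218
```

At the stop (22 N, no further motion). Ease off, open, rise.

apply_moves([
  [22,[0,2.5,0],0],
  [50,[0,0,0],0],
  [60,[0,0,0],0],
  [60,[0,0,0],0],
  [60,[0,0,-10],0],
])

```text
t: 7.38
tool_pos: [0.5566, -0.2942, 0.277]
orientation: [-0.281, -3.127, -0.001]
force: [0.6, -0.9, -0.2]
opening: 0.0569
```

apply_moves([
  [60,[0,0,-30],0],
  [60,[0,0,-40],0],
  [60,[0,0,-40],0],
  [60,[0,0,0],0],
])

```text
t: 7.88
tool_pos: [0.558, -0.2949, 0.3937]
orientation: [0.28, 3.121, -0.007]
force: [0.4, 0.3, -0.2]
opening: 0.0601
```

```bash
cat >> h.py <<'E'
CB=np.array([.556,.1406]);CS=np.array([.397,.1633]);CU=(CB-CS)/np.linalg.norm(CB-CS);CM=(CB+CS)/2
CA=np.degrees(np.arctan2(CU[1],CU[0]))
def cw(x,z): return np.r_[CM+CU*x/1e3,z/1e3]
E
python3 -c "
from h import *
print(CA,cw(12,21)); go(cw(12,21),90+CA)"
```

```text
-8.125057379306543 [0.48837954 0.15025399 0.021     ]
t 7.88 grasp [ 559.2 -295.7  226.7] z-tilt [ 0.008 -0.005 -1.   ] yaw -0.037 shift [134.8 432.3 203. ] F [ 0.4  0.3 -0.2] open 60.1
  fixture xy 84.5 -122.6
```

apply_moves([
  [60,[0,0,0],-0.037],
  [60,[13.5,43,0],0],
  [60,[13.5,43,0],0],
  [60,[13.5,43,0],0],
  [60,[13.5,43,0],0],
])

```text
t: 8.5
tool_pos: [0.527, -0.1148, 0.3858]
orientation: [-0.22, -3.131, -0.001]
force: [-0.4, -0.6, -0.6]
opening: 0.0597
```

apply_moves([
  [60,[13.5,43,0],0],
  [60,[13.5,43,0],0],
  [60,[13.5,43,0],0],
  [60,[13.5,43,0],0],
  [60,[13.5,43,0],0],
])

```text
t: 9.12
tool_pos: [0.4906, 0.1074, 0.386]
orientation: [-0.22, -3.131, 0.001]
force: [0.1, 0.0, 0.0]
opening: 0.0599
```

apply_moves([
  [60,[13.5,43,20],0],
  [60,[0,0,50],0],
  [60,[0,0,50],0],
  [60,[0,0,20],0],
  [60,[0,0,0],0],
])

```text
t: 9.75
tool_pos: [0.4823, 0.1503, 0.2442]
orientation: [-0.22, -3.127, 0.003]
force: [-1.5, 0.5, -0.3]
opening: 0.0596
```

```bash
python3 -c "
from h import *
go(cw(12,21),90+CA)
b=cam('scene')
cv2.imwrite('pics/k3.png',cv2.resize(b[150:280,110:310],(800,520)))"
```

```text
t 9.75 grasp [481.2 150.   77.2] z-tilt [-0.007 -0.001 -1.   ] yaw 0.001 shift [-7.5  1.4 56.2] F [-1.5  0.5 -0.3] open 59.6
  fixture xy -72.0 302.0
```

View pics/k3.png

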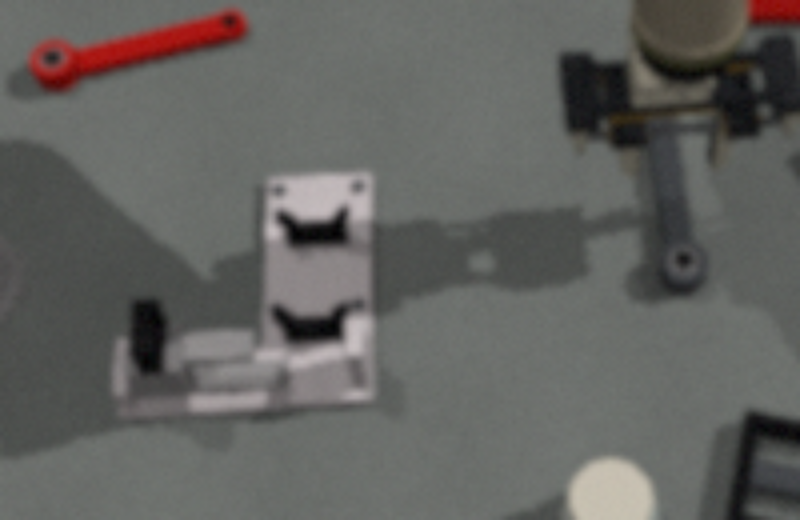

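The keeper is at its open end (grip at 148,335), and the gripper is centred over the crank. Descend.

apply_moves([
  [60,[-4,1,20],0],
  [60,[-2,0,20],0],
  [60,[0,0,8],0],
  [60,[0,0,4],0],
  [60,[0,0,0],0],
])

```text
t: 10.42
tool_pos: [0.4906, 0.1508, 0.1964]
orientation: [0.222, 3.133, 0.0]
force: [1.0, -0.0, -0.3]
opening: 0.06
```

```bash
python3 -c "
from h import *
go(cw(12,21),90+CA)"
```

```text
t 10.43 grasp [490.7 150.9  29.4] z-tilt [ 0.001  0.    -1.   ] yaw 0.0 shift [ 2.2 -0.9  8.4] F [ 1.  -0.  -0.3] open 60.0
  fixture xy -62.8 304.5
```

apply_moves([
  [60,[0,-1,5],0],
  [60,[0,0,3.5],0],
  [40,[0,0,0],0],
  [20,[0,0,0],0],
  [20,[0,0,0],0],
], grip_force=40)

```text
t: 11.05
tool_pos: [0.4903, 0.1498, 0.1874]
orientation: [0.223, 3.133, 0.0]
force: [0.2, -0.3, -0.6]
opening: 0.0345
```

apply_moves([
  [15,[0,0,0],0],
  [15,[0,0,0],0],
  [15,[0,0,0],0],
  [15,[0,0,0],0],
])

```text
t: 11.55
tool_pos: [0.4902, 0.1498, 0.1873]
orientation: [0.222, 3.134, 0.0]
force: [-1.1, -0.0, 0.8]
opening: 0.0257
```

apply_moves([
  [15,[0,0,-8],0],
  [15,[0,0,-20],0],
  [15,[0,0,-30],0],
  [15,[0,0,-50],0],
  [15,[0,0,-20],0],
])

```text
t: 12.18
tool_pos: [0.4908, 0.1499, 0.3187]
orientation: [0.222, 3.13, 0.002]
force: [-0.0, 0.2, -3.8]
opening: 0.0255
```

```bash
python3 -c "
from h import *
go(fw(12,0,56),79.7)"
```

```text
t 12.18 grasp [491.4 150.1 151.7] z-tilt [ 0.004  0.001 -1.   ] yaw 0.038 shift [ -73.6 -304.    95.5] F [-0.   0.2 -3.8] open 25.5
  fixture xy -61.9 303.9
```

apply_moves([
  [15,[0,-10,0],0.038],
  [15,[-10,-36,0],0],
  [15,[-10,-38,0],0],
  [15,[-10,-38,0],0],
  [15,[-10,-38,0],0],
])

```text
t: 12.8
tool_pos: [0.5002, -0.0165, 0.313]
orientation: [-0.284, -3.125, 0.0]
force: [0.4, 0.6, -2.6]
opening: 0.0258
```

apply_moves([
  [15,[-10,-38,0],0],
  [15,[-10,-38,0],0],
  [15,[-10,-38,0],0],
  [15,[-7,-30,0],0],
  [15,[0,0,0],0],
])

```text
t: 13.42
tool_pos: [0.5107, -0.1652, 0.313]
orientation: [-0.289, -3.125, -0.001]
force: [-1.2, 0.6, -3.6]
opening: 0.0256
```

apply_moves([
  [15,[0,0,20],0],
  [15,[0,0,15],0],
  [15,[0,0,0],0],
  [15,[0,0,0],0],
])

```text
t: 13.92
tool_pos: [0.512, -0.1628, 0.2803]
orientation: [-0.282, -3.129, -0.0]
force: [0.3, -0.2, -1.7]
opening: 0.0258
```

```bash
python3 -c "
from h import *
go(fw(16,-.5,55),79.7)
b=cam('scene');a=cam('top')
cv2.imwrite('pics/k4.png',np.hstack([cv2.resize(b[160:270,130:240],(400,400)),cv2.resize(a[140:240,280:380],(400,400))]))"
```

```text
t 13.93 grasp [ 511.9 -162.8  113.3] z-tilt [-0.  0. -1.] yaw 0.0 shift [-1.8 -0.2 58.3] F [ 0.3 -0.2 -1.7] open 25.8
  fixture xy 14.2 -0.3
```

View pics/k4.png

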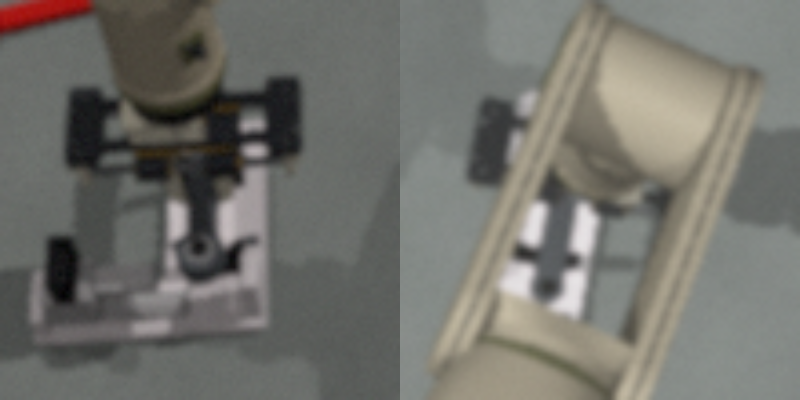

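The crank is held level above the nest: big end at (197,245) in the left panel, small end at (547,290) in the right. Check these against the prediction.

```bash
python3 -c "
from h import *
b=ray('scene',(184,227.2),.119);s=ray('top',(316.6,212.3),.109)
for P in(b,s):
    f=P[:2]-FO;print((P*1e3).round(1),(f@FX*1e3).round(1),(f@FY*1e3).round(1))"
```

```text
[ 576.  -175.9  119. ] 79.6 -1.7
[ 414.3 -145.2  109. ] -85.0 -0.4
```

apply_moves([
  [15,[-2,0,15],0],
  [15,[0,0,12],0],
  [15,[0,0,8],0],
  [15,[0,0,0],0],
  [15,[0,0,0],0],
])

```text
t: 14.65
tool_pos: [0.514, -0.1636, 0.2454]
orientation: [0.282, 3.129, -0.0]
force: [0.5, 0.1, -3.7]
opening: 0.0254
```

apply_moves([
  [15,[0,0,5],0],
  [15,[0,0,5],0],
  [15,[0,0,5],0],
  [15,[0,0,0],0],
  [15,[0,0,0],0],
])

```text
t: 15.28
tool_pos: [0.5139, -0.1635, 0.2303]
orientation: [0.282, 3.129, -0.0]
force: [0.2, 0.1, -3.8]
opening: 0.0255
```

```bash
python3 -c "
from h import *
go(fw(16,-.5,55),79.7)"
```

```text
t 15.28 grasp [ 513.9 -163.5   63.3] z-tilt [ 0. -0. -1.] yaw 0.0 shift [0.3 0.1 8.3] F [ 0.2  0.1 -3.8] open 25.5
  fixture xy 16.3 -0.6
```

apply_moves([
  [15,[0,0,3],0],
  [15,[0,0,3],0],
  [15,[0,0,1.5],0],
  [15,[0,0,0],0],
  [15,[0,0,0],0],
])

```text
t: 15.9
tool_pos: [0.5139, -0.1635, 0.2228]
orientation: [0.282, 3.129, -0.0]
force: [0.5, -0.5, -3.0]
opening: 0.0258
```

apply_moves([
  [15,[0,0,1],0],
  [15,[0,0,0.5],0],
  [15,[0,0,0],0],
])

```text
t: 16.27
tool_pos: [0.5139, -0.1635, 0.2214]
orientation: [0.282, 3.129, -0.0]
force: [-0.5, 1.1, -1.9]
opening: 0.0255
```

apply_moves([
  [15,[0,0,0.7],0],
  [15,[0,0,0],0],
  [15,[0,0,0],0],
])

```text
t: 16.65
tool_pos: [0.514, -0.1635, 0.2214]
orientation: [0.282, 3.129, -0.0]
force: [-3.5, 2.0, 4.7]
opening: 0.0258
```

Contact (+4.7 N, z no longer drops). It is seated, so release slowly and rise.

apply_moves([
  [30,[0,0,0],0],
  [40,[0,0,0],0],
  [60,[0,0,0],0],
  [60,[0,0,0],0],
  [60,[0,0,0],0],
])

```text
t: 17.27
tool_pos: [0.5139, -0.1635, 0.2205]
orientation: [-0.282, -3.129, -0.0]
force: [-0.2, 0.0, -0.1]
opening: 0.0595
```

apply_moves([
  [60,[0,0,-15],0],
  [60,[0,0,-30],0],
  [60,[0,0,-45],0],
  [60,[0,0,-30],0],
  [60,[0,0,0],0],
])

```text
t: 17.9
tool_pos: [0.515, -0.1639, 0.345]
orientation: [0.281, 3.122, -0.003]
force: [0.3, -0.9, -0.2]
opening: 0.0598
```

```bash
python3 -c "
from h import *
go(fw(82,-120,101),79.7)
b=cam('scene')
cv2.imwrite('pics/k5.png',cv2.resize(b[160:270,130:240],(600,600)))"
```

```text
t 17.9 grasp [ 516.1 -164.4  178. ] z-tilt [ 0.007 -0.003 -1.   ] yaw 0.0 shift [ -62.9 -118.8   77.6] F [ 0.3 -0.9 -0.2] open 59.8
  fixture xy 18.6 -1.1
```

View pics/k5.png

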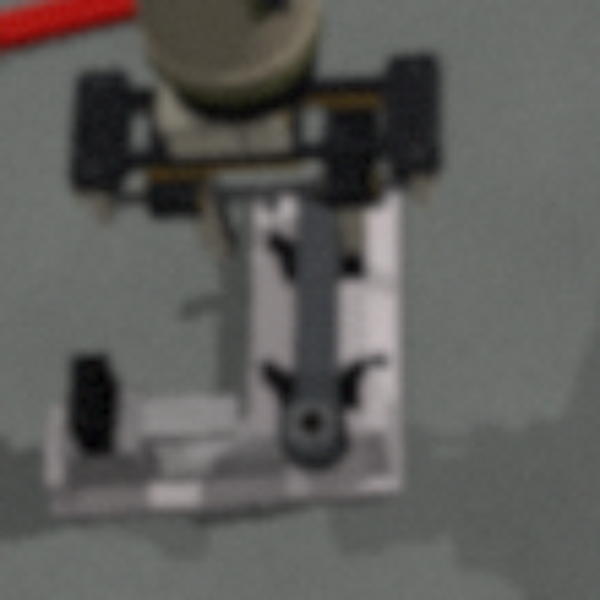

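The crank lies in both saddles, big end at (312,420) beside the open keeper. Return to the grip.

apply_moves([
  [60,[-20,-40,0],0],
  [60,[-20,-40,0],0],
  [60,[-24,-39,0],0],
  [60,[0,0,0],0],
  [60,[0,0,0],0],
])

```text
t: 18.58
tool_pos: [0.5551, -0.2916, 0.3388]
orientation: [-0.282, -3.126, -0.003]
force: [-0.4, 0.2, 0.1]
opening: 0.06
```

```bash
python3 -c "
from h import *
go(fw(82,-120,101),79.7)"
```

```text
t 18.57 grasp [ 554.7 -291.3  171.8] z-tilt [-0.002  0.002 -1.   ] yaw -0.0 shift [-2.9 -1.1 70.8] F [-0.4  0.2  0.1] open 60.0
  fixture xy 79.3 -119.0
```

apply_moves([
  [60,[0,0,20],0],
  [60,[0,0,25],0],
  [60,[0,0,15],0],
  [60,[0,-1,11],0],
  [60,[0,0,0],0],
])

```text
t: 19.2
tool_pos: [0.5551, -0.2927, 0.2685]
orientation: [-0.282, -3.128, -0.001]
force: [-0.6, 0.1, -0.2]
opening: 0.0599
```

apply_moves([
  [15,[0,0,0],0],
  [15,[0,0,0],0],
  [15,[0,0,0],0],
  [15,[0,0,0],0],
  [15,[0,0,0],0],
], grip_force=25)

```text
t: 19.82
tool_pos: [0.5558, -0.2921, 0.2698]
orientation: [0.281, 3.129, 0.003]
force: [0.4, 5.6, 2.3]
opening: 0.0214
```

apply_moves([
  [15,[0,8,0],0],
  [15,[0,10,0],0],
  [15,[0,12,0],0],
  [15,[0,12,0],0],
  [15,[0,0,0],0],
])

```text
t: 20.45
tool_pos: [0.5634, -0.2501, 0.2698]
orientation: [0.28, 3.129, 0.002]
force: [0.9, 3.9, 2.8]
opening: 0.0219
```

```bash
python3 -c "
from h import *
go(fw(82,-50,101),79.7)"
```

```text
t 20.45 grasp [ 563.5 -249.8  102.8] z-tilt [ 0.001  0.001 -1.   ] yaw 0.001 shift [-1.5 26.7  1.8] F [0.9 3.9 2.8] open 21.9
  fixture xy 80.5 -76.7
```

apply_moves([
  [15,[0,10,0],0],
  [15,[0,9,0],0],
  [15,[0,5,0],0],
  [15,[0,2,0],0],
  [15,[0,0,0],0],
])

```text
t: 21.08
tool_pos: [0.5678, -0.2258, 0.2698]
orientation: [0.282, 3.128, 0.001]
force: [2.7, -1.3, 4.2]
opening: 0.0218
```

apply_moves([
  [15,[0,1.5,0],0],
  [15,[0,0,0],0],
  [15,[0,1.5,0],0],
  [15,[0,0,0],0],
])

```text
t: 21.58
tool_pos: [0.5683, -0.2233, 0.2698]
orientation: [0.282, 3.128, -0.0]
force: [3.2, -3.1, 4.7]
opening: 0.0217
```

apply_moves([
  [15,[0,1.5,0],0],
  [15,[0,0,0],0],
  [15,[0,1,0],0],
  [15,[0,0,0],0],
])

```text
t: 22.08
tool_pos: [0.5684, -0.2222, 0.2698]
orientation: [0.283, 3.128, -0.004]
force: [2.1, -11.5, 2.4]
opening: 0.0223
```

```bash
python3 -c "
from h import *
go(fw(82,-50,101),79.7)"
```

```text
t 22.07 grasp [ 568.5 -222.7  102.8] z-tilt [ 0.    -0.003 -1.   ] yaw -0.001 shift [-1.4 -0.9  1.8] F [  2.1 -11.5   2.4] open 22.3
  fixture xy 80.6 -49.1
```

apply_moves([
  [15,[0,1.5,0],0],
  [15,[0,0,0],0],
  [15,[0,1,0],0],
  [15,[0,0,0],0],
])

```text
t: 22.58
tool_pos: [0.5685, -0.2215, 0.2698]
orientation: [0.285, 3.128, -0.01]
force: [1.2, -21.8, 0.6]
opening: 0.0219
```

apply_moves([
  [22,[0,-2.5,0],0],
  [50,[0,0,0],0],
  [60,[0,0,0],0],
  [60,[0,0,0],0],
  [60,[0,0,-10],0],
])

```text
t: 23.2
tool_pos: [0.568, -0.2201, 0.2785]
orientation: [-0.281, -3.126, -0.002]
force: [-0.2, 0.2, 0.1]
opening: 0.0571
```

apply_moves([
  [60,[0,0,-30],0],
  [60,[0,0,-50],0],
  [60,[20,-40,-50],0],
  [60,[30,-50,0],0],
  [60,[30,-50,0],0],
])

```text
t: 23.82
tool_pos: [0.4659, -0.3424, 0.4082]
orientation: [0.28, 3.127, -0.003]
force: [-0.2, -0.3, -1.2]
opening: 0.0598
```

apply_moves([
  [60,[0,-50,0],0],
  [60,[0,-50,0],0],
  [60,[0,0,0],0],
])

```text
t: 24.2
tool_pos: [0.4473, -0.4429, 0.4064]
orientation: [-0.288, -3.128, 0.001]
force: [-0.1, 0.2, -0.0]
opening: 0.0599
```

```bash
python3 -c "
from h import *
go(fw(82,-50,101),79.7)
b=cam('scene');a=cam('top')
cv2.imwrite('pics/k6.png',np.hstack([cv2.resize(b[160:270,130:240],(400,400)),cv2.resize(a[140:240,280:380],(400,400))]))"
```

```text
t 24.2 grasp [ 447.3 -443.   239.4] z-tilt [-0.    -0.001 -1.   ] yaw -0.004 shift [-81.3 237.6 138.2] F [-0.1  0.2 -0. ] open 59.9
  fixture xy 0.7 -287.5
```

View pics/k6.png

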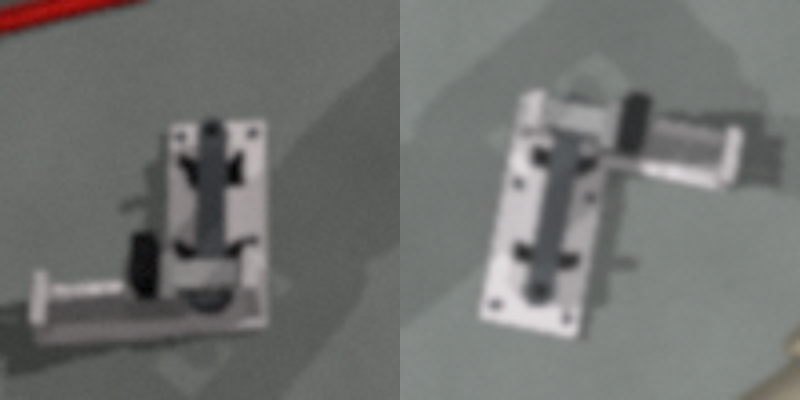

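Both views show the crank flat in the saddles and the tongue across the big end (left panel 205,275; right panel 580,118). The keeper is home and the robot is clear, so I hand in.

```bash
python3 -c "
from h import *
print(order.close_job())"
```

```text
the job is handed in; nothing more can be done
None
```

The job is done and handed in at about 24 s of the 69 s allowed. `close_job` gives no verdict.

- **Keeper open:** I pulled the keeper back until it stopped moving, at 22 N against the open stop.
- **Crank laid:** I lowered the crank until the seat took its weight. The vertical force went from −3.8 N to +4.7 N and the tool stopped dropping. Only then did I let go.
- **Keeper home:** I pushed it until it stopped, again at 22 N. The stop-to-stop travel measured about 71 mm against the stated 70 mm.

The last pictures from both cameras show the crank flat in both saddles, the tongue over the big end and the robot clear.

- **Camera disagreement:** the two cameras disagreed by about 2–4 mm along world x on the crank ends and plate corners. I averaged the two, which was well within the saddles' play.
- **Bystanders:** I did not re-measure them at the end. The gripper only came down at the keeper's grip, the crank's place on the bench and the saddles, and I saw no unexpected contact force.

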